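Lay the firebox on its back against the stop

ROBOT

A 7-joint arm with a two-finger parallel gripper is mounted at the origin on the work surface. World frame = base frame: x ahead of the robot, y to its left, z up, the work surface at z = 0. Lengths are in mm, angles in rad, forces in N, time in s.
With the tool pointing down it reaches from about 425 to 1025 mm from the base axis. Payload 3.6 kg.
Tool frame: the origin (TCP) lies at the very end of the fingers, on their centre line; the grasp point (between the pads) lies 19 mm behind it; z points along the fingers, y is the line along which they close (so a half turn about z gives the same grasp; the last joint's range is limited). The gripper opens to 85 mm and grips with 20 to 120 N. Pads are 22 mm wide; open, the fingers measure 114 mm over their backs; the gripper's body (76 mm by 85 mm) begins 54 mm behind the grasp point. The pads swing forward as they close: fully open they stand 13 mm farther back than shut.
Start: joints at [1.204, 0.591, 0.048, 1.609, -0.033, 0.943, -0.034], TCP at [195.337, -698.193, 231.302] pointing down, gripper open.
Joint ranges: [-2.69, 2.69], [-0.47, 2.24], [-1.27, 1.36], [0.19, 2.51], [-1.53, 4.68], [0.08, 2.07], [-3.09, 3.09]. Speed limits (rad/s): [2.57, 2.57, 3.14, 3.14, 3.14, 3.14, 3.14].

INTERFACE

Orientations are given as [roll, pitch, yaw] about the fixed x, y, z axes, in that order (R = Rz(yaw) Ry(pitch) Rx(roll)).
In Python, from workcell import env, vision gives the robot as it stands.
- The arm moves only by the tool apply_moves, never from a script. Its argument "series" is a list of rows, each a list of 5 numbers: the gripper's target within -1 to 1 (shut at 1, half-way at 0, fully open at -1), then the shift along the tool's x, y, z normalised to -1 to 1, where 1 is 25 mm, then the turn about the tool's z normalised to -1 to 1, where 1 is 6 degrees. In form: [[gripper, tx, ty, tz, twist], ...]. A call has 1 to 5 rows; each row shifts and turns the commanded pose from where the row before left it, along the tool's axes as they then stand; what a row does not reach is not made up. A row lasts 1/12 s, in which the tool goes at most 41.7 mm and 7.16 degrees, less where a joint would pass 70% of its speed; a pose out of reach is approached as far as the arm can. A call with a number of a shift or a turn outside -1 to 1 is refused whole. A call with a gripper value outside its range is refused whole. The fingers move at their own pace and stop on an object; "squeeze" is the grip in N (left out, the last holds). Time passes only in rows, so rows that do not move let the fingers close. It gives the time, the measured TCP pose, the force, the opening and the grip force at its end, in the units of the state.
- env.get_state(): the state, without advancing time (a new reading comes with each control period).
- vision.snapshot(name): name is "side" or "top" or "wrist"; returns (picture, depth): 400x640x3 uint8, blue, green, red; 400x640 float32, mm along the optical axis (not along the pixel's ray), 0 where there is no reading.
- vision.camera_model(name): a dict with "fx", "fy", "cx", "cy" (pixels), "k1" (the pictures are not rectified: a ray, as slopes to the right and down, at radius r is drawn at 1 + k1 r^2 times it, then the intrinsics apply), "position" and "orientation" of the camera in the world. Camera axes: x right, y up, looking along -z (the intrinsics and any distortion apply to the point x, -y, -z); pixel columns grow to the right and rows downward; lengths in mm; the calibration is good to about 2 mm. A picture is of the moment at which its call begins: read the wrist's pose just before it. camera_model takes no time and is no camera call; for the wrist camera it gives the pose at the moment of the call.
- env.job_done(): hands the job in; it is judged then, once.
Trained networks look in the newest picture that a camera, given by its name, has taken for a name from the list of things; names that differ only in an ending like _2 or _b are one class to them, and where a whole thing is asked for, a point or a joint stands for the part that bears it (a point fixed in the world has none). Each returns a list of dicts, best first, with "conf" (0 to 1); they miss things now and then, are a little off and sometimes report something else, mostly with a low value. They report only what shows in the picture. A call takes as long as a camera call. They do not tell look-alikes from the thing itself.
- vision.cut_out(camera, thing): "mask" (400x640 bool, what is visible of it) and "rect" ([left, top, right, bottom] in pixels, round what is visible of it).
- vision.landmark_of(camera, thing): "location" ([column, row] in pixels: a listed point, or the origin of a listed thing).
The state is a dict: "clock": time; "joint_positions": joint angles; "qd": joint speeds; "joint_efforts": joint torques, N m; "eef_pos": TCP position; "eef_rot": TCP orientation; "wrist_force": force on the tool from outside, world axes, zero at the start; "ft_torque": the same for the moment, N m; "opening": opening from 0.0 (shut) to 1.0 (fully open); "finger_force": force on a finger pad.
Only numpy, scipy, OpenCV 4.12 (cv2) and the standard library are available. Lean on these libraries where they do the work, as an engineer would, in place of code of your own. Each camera call takes 0.05 s, during which the arm holds its last target. There are 200 camera calls.

TASK

Tip the standing steel firebox over onto its closed back, so that it lies on the plywood board with its open front facing up. Then push it along the board until its slotted top lies flat against the wooden stop, ready for its feet to be tightened. Do all this by pushing only, never lifting or carrying the firebox, and leave the jar, the tape roll and the screwdriver where they are.

Things in the scene. Friction and masses are not known exactly. Their poses are not given: they have to be found in the camera images.
- firebox: Loose camping firebox of 3 mm bare sheet steel, 100 mm deep (x), 130 mm wide (y), 190 mm high (z), 0.4 to 0.85 kg, upright at the start. Origin: centre of its underside; z up to the slotted top, -x the open front, +x the closed back, facing the stop within about 0.12 rad. Four 14 mm square feet, 6 mm tall, at the corners; the flat base plate between them may be pushed on.
- firebox_band (a point): Middle of the outer face of the steel band, 50 mm high, that closes the front above its opening (the opening is 36 to 140 mm above the underside); 165 mm above the underside. Pushed here towards the back, the firebox tips about its lower back edge and falls by itself after about 0.5 rad (about 100 mm of push).
- firebox_top (a point): Centre of the firebox's slotted top, 190 mm from its underside along its z: the face that must end against the stop. Just after tipping, z points roughly to the stop and the top is still short of it; the slide left is about 50 to 160 mm.
- firebox_mid (a point): Centre of the firebox, halfway (95 mm) along its z: about 107 mm above the table standing, 62 mm lying on its back (the lying firebox is 100 mm high, +x axis down).
- board: Fixed plywood assembly board on the table, 12 mm thick, 640 mm along its x and 360 mm along its y. All the other things lie or stand on it. Origin on the table surface under the board; the plywood reaches from -280 to +360 mm in x and from -200 to +160 mm in y. Its x points from the firebox to the stop, its z up.
- stop: Fixed wooden batten on the board, 300 mm long (its y), 25 mm thick (its x) and 36 mm high. Origin at mid-length, at the foot (board top, 12 mm above the table) of the face that looks towards the firebox; its body lies on the +x side of that face and its x, parallel to the board's, points away from the firebox.
- jar: Bystander: small closed jar, 52 mm across, 75 mm high, standing on the board to one side of the firebox's path. Origin at the centre of its underside.
- tape: Bystander: cardboard-brown tape roll, 90 mm across, 24 mm high, lying flat on the board behind the stop. Origin at the centre of its underside.
- screwdriver: Bystander: screwdriver about 200 mm long lying on the board beside the firebox's path, near the stop, its length along its x. Origin on its underside, near the middle.
Things that resemble listed ones, but are neither listed nor needed, are in the scene too. Several things have the shape of the firebox; the one meant has the colours described above.

How it is judged (in metres and radians):
On the way, in this order (a step that is already met when the one before it is completed fails the run):
1. the firebox lies on its back, open front up (angle between firebox's own x axis and vertical above 3 rad and height (world z) of firebox_mid below 0.075 m), for 0.2 s.
2. the firebox, on its back, has its top against the stop (all of step 1 and x of firebox_top in the frame of stop between -0.006 and 0.006 m and y of firebox_top in the frame of stop between -0.11 and 0.11 m and angle between the z axis of firebox and the x axis of stop, either way round below 0.07 rad), for 0.2 s.
At the end, for the whole second after the job is handed in: The firebox rests on its back on the board, front up (within 8 degrees), its top within 6 mm of the stop's face at the middle, square to it within 4 degrees and not past its ends (centre within 110 mm of the stop's middle), at rest (all of step 2 and linear speed of firebox below 0.02 m/s); the robot touches nothing.
It fails at once if the firebox is lifted clear of the board (about 25 mm or more) or carried (height (world z) of firebox_mid above 0.14 m or (angle between firebox's own x axis and vertical above 2.87 rad and height (world z) of firebox_mid above 0.097 m)).
It fails at once if the jar is moved by more than 20 mm (distance of jar from where it was at the start of the episode above 0.02 m).
It fails at once if the tape is moved by more than 20 mm (distance of tape from where it was at the start of the episode above 0.02 m).
It fails at once if the screwdriver is moved by more than 20 mm (distance of screwdriver from where it was at the start of the episode above 0.02 m).
It also fails if it takes over 64 s, if anything falls off the work surface, if the arm or the gripper's body presses on something with over 40 N, if the wrist force passes 120 N, or if a joint passes its speed limit or range.

## Working session

There is one attempt and no reset: what is moved stays moved. The work goes in short steps, Python scripts to look and compute and a tool call to move; the robot and the scene stay as the last step left them, time stands still between calls to the robot, and variables do not carry over. Pictures are saved under pics/ and viewed, at most 10 in all, crops included, and the job is handed in when it is done.

Besides the shell and the picture viewer there is one more tool, called after ">>>" in YAML: its name, and indented under it one key for each argument. apply_moves: Moves the arm, as the interface text tells. Its arguments: {"type":"object","properties":{"series":{"type":"array","items":{"type":"array","items":{"type":"number","minimum":-1,"maximum":1}}},"squeeze":{"type":"number"}},"required":["series"]}

```bash
mkdir -p pics
cat > h.py <<'E'
import numpy as np, cv2
from scipy.spatial.transform import Rotation as R
from workcell import env, vision
def cam(n):
    m=vision.camera_model(n); o=np.array(m["orientation"],float)
    M=R.from_euler('xyz',o).as_matrix() if o.shape==(3,) else (o if o.shape==(3,3) else None)
    return m,M,np.array(m["position"],float)
def ray(n,uv):
    m,M,p=cam(n); K=np.array([[m["fx"],0,m["cx"]],[0,m["fy"],m["cy"]],[0,0,1]])
    uv=np.array(uv,float).reshape(-1,2)
    s=cv2.undistortPoints(uv.reshape(-1,1,2),K,np.array([m["k1"],0,0,0,0.])).reshape(-1,2)
    return p,np.c_[s[:,0],-s[:,1],-np.ones(len(s))]@M.T
def at_z(n,uv,z):
    p,d=ray(n,uv); return p+d*((z-p[2])/d[:,2])[:,None]
def at_depth(n,uv,dep):
    p,d=ray(n,uv); return p+d*np.array(dep).reshape(-1,1)
E
python3 - <<'E'
from h import *
ims=[]
print(env.get_state()); print(vision.camera_model("top")); print(vision.camera_model("side"))
for n in("top","side"):
    im,d=vision.snapshot(n); cv2.imwrite(f"pics/{n}0.png",im); np.save(f"{n}d.npy",d)
    for t in("firebox","firebox_band","firebox_top","stop","jar","tape","screwdriver","board"):
        for l in vision.landmark_of(n,t)[:4]:
            u,v=l["location"]; dd=d[int(np.clip(v,0,399)),int(np.clip(u,0,639))]
            print(n,t,round(l["conf"],2),np.round([u,v]),np.round(at_depth(n,[u,v],[dd])[0]))
E
```

```text
{'clock': 0.0, 'joint_positions': array([ 1.20450104,  0.59214527,  0.04827081,  1.60982411, -0.03331009,
        0.94269964, -0.03371627]), 'qd': array([ 2.62175143e-04, -5.43917732e-05, -8.94214793e-04,  1.04309865e-03,
        4.10517276e-04, -5.45846452e-04,  8.75500912e-04]), 'joint_efforts': array([-3.48630392e-04, -5.48688483e+01,  1.54661112e+00, -1.98121601e+01,
        9.47265507e-03,  8.90949246e-03, -9.76340459e-06]), 'eef_pos': array([ 195.13607985, -697.38507221,  230.12066424]), 'eef_rot': array([-3.13932296e+00,  1.04851477e-04,  2.72877796e-01]), 'wrist_force': array([ 0.09482932,  0.65040112, -1.15662325]), 'ft_torque': array([-0.0102042 ,  0.03663261,  0.06087801]), 'finger_force': 0.0, 'opening': 0.9998557976913509}
{'fx': 457.4050582103155, 'fy': 457.4050582103155, 'cx': 309.5752564812095, 'cy': 202.81625005724928, 'k1': -0.016105585993625212, 'position': array([ 265.51753235,  -62.63351706, 1468.8265933 ]), 'orientation': array([ 0.1859097 ,  0.01227121, -1.56593041])}
{'fx': 398.3414589188845, 'fy': 398.3414589188845, 'cx': 312.1879595274826, 'cy': 198.45808706
[... 1258 characters left out ...]
 firebox_band 0.94 [374. 162.] [ 418. -207.  175.]
side firebox_band 0.83 [363. 103.] [ 543. -464.  164.]
side firebox_band 0.76 [274. 123.] [ 760. -248.  172.]
side firebox_band 0.59 [415. 146.] [ 333. -349.  152.]
side firebox_top 0.95 [368. 161.] [ 436. -212.  168.]
side firebox_top 0.9 [282. 107.] [ 765. -312.  187.]
side firebox_top 0.88 [439. 137.] [ 275. -367.  192.]
side firebox_top 0.73 [373. 159.] [ 417. -193.  200.]
side stop 0.93 [265. 280.] [564. 187.  44.]
side jar 0.76 [288. 205.] [628. -68.  33.]
side jar 0.26 [319. 240.] [495.  -4.  12.]
side tape 0.88 [241. 309.] [591. 271.  12.]
side screwdriver 0.83 [234. 242.] [697. 121.  47.]
side board 0.82 [321. 240.] [490.  -3.  14.]
```

```bash
ls .
```

```text
h.py
pics
sided.npy
topd.npy
```

View pics/top0.png

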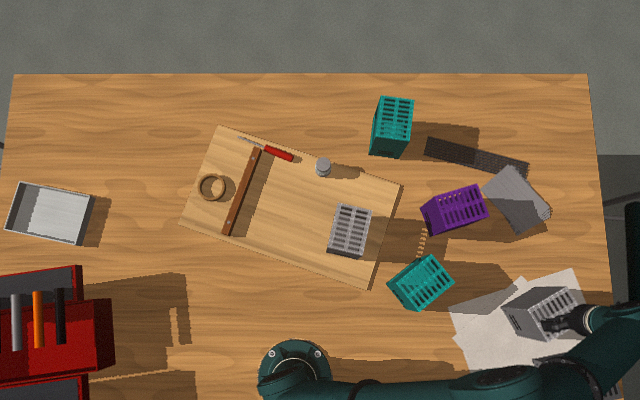

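View pics/side0.png

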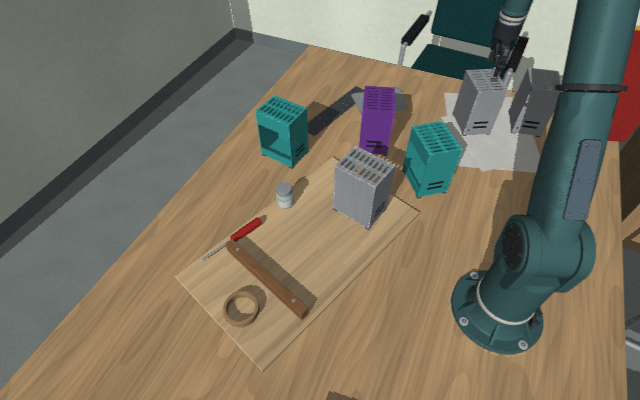

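Candidates by top-view pixels: teal (393,127) and (420,283), purple (453,208), two greys on the paper (~540,310), and bare steel (350,230). Only the last stands on the plywood board and is bare steel, so it fits the description. I'll check it in a crop and measure it.

Run:
```python
from h import *
im=cv2.imread("pics/side0.png"); cv2.imwrite("pics/crop1.png",cv2.resize(im[110:330,180:440],None,fx=2.7,fy=2.7,interpolation=cv2.INTER_CUBIC))
vv,uu=np.mgrid[0:400,0:640]; uv=np.c_[uu.ravel(),vv.ravel()]
def rect(P,name):
    r=cv2.minAreaRect(P[:,:2].astype(np.float32)); print(name,len(P),np.round(r[0],1),np.round(r[1],1),round(r[2],2),'z',np.round(np.percentile(P[:,2],[5,50,95])))
for n in("top","side"):
    d=np.load(n+"d.npy").ravel(); P=at_depth(n,uv,d); P[d==0]=1e5
    def sel(c,r,z0,z1): return P[(np.hypot(P[:,0]-c[0],P[:,1]-c[1])<r)&(P[:,2]>z0)&(P[:,2]<z1)]
    rect(sel((430,-165),130,190,215),n+" fbtop")
    rect(sel((580,160),190,40,60),n+" stop")
    rect(sel((635,-80),45,75,100),n+" jar")
    rect(sel((587,277),60,26,45),n+" tape")
    rect(sel((705,90),130,20,38),n+" drv")
    rect(sel((530,20),420,6,18),n+" board")
```

```text
top fbtop 1206 [ 432.8 -157.9] [100.  131.2] 76.84 z [198. 202. 207.]
top stop 813 [612.6 188.2] [185.  329.3] 51.62 z [42. 48. 53.]
top jar 176 [650.1 -85.7] [46.4 43.9] 0.78 z [82. 87. 92.]
top tape 260 [589.5 274.4] [88.4 89.6] 86.92 z [28. 36. 41.]
top drv 302 [695.6  93.5] [170.4 212.2] 12.12 z [21. 31. 37.]
top board 18315 [532.5  18.7] [837.7 826.1] 62.98 z [ 7. 12. 17.]
side fbtop 1156 [ 428.9 -159.8] [105.3 132.4] 77.39 z [193. 202. 204.]
side stop 1058 [600.9 186.8] [160.6 325.6] 54.52 z [43. 48. 51.]
side jar 177 [647.  -86.8] [42.5 47.3] 25.36 z [79. 87. 89.]
side tape 441 [584.6 275.4] [88.2 88.6] 27.5 z [27. 35. 39.]
side drv 381 [696.2 101.2] [152.8 173.1] 8.72 z [22. 31. 37.]
side board 19820 [537.1 -25.4] [763.2 754.9] 33.52 z [ 9. 12. 15.]
```

View pics/crop1.png

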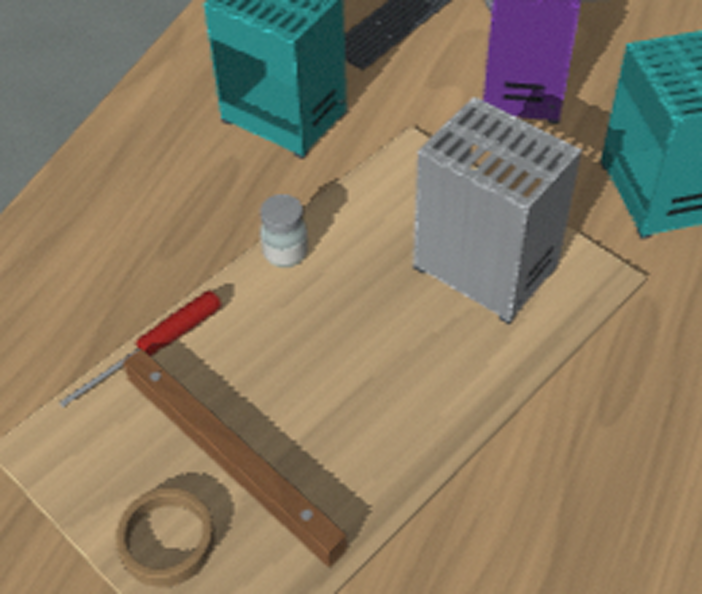

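The crop shows the bare steel box on the board with its closed back facing the stop, so this is the one meant. The jar and screwdriver lie to the far side of its path. Next I'll measure the stop line and the clearances.

```bash
cat >> h.py <<'E'
def plan(p,yaw,tgt,tyaw,n,g):
    "rows from pose p,yaw to tgt,tyaw (tool down)"
    p=np.array(p,float);tgt=np.array(tgt,float); dt=(tyaw-yaw+np.pi)%(2*np.pi)-np.pi
    tw=-dt/n; st=(tgt-p)/n; rows=[]
    for i in range(n):
        M=R.from_euler('xyz',[np.pi,0,yaw]).as_matrix(); rows.append([g]+[float(x) for x in np.round(np.r_[M.T@st/25,tw/np.radians(6)],2)]); yaw+=dt/n
    return rows
E
python3 - <<'E'
from h import *
vv,uu=np.mgrid[0:400,0:640]; uv=np.c_[uu.ravel(),vv.ravel()]
for n in("top","side"):
    im,d=vision.snapshot(n); d=d.ravel(); P=at_depth(n,uv,d)
    m=vision.cut_out(n,"stop")[0]["mask"].ravel()&(d>0)
    S=P[m&(P[:,2]>43)&(P[:,2]<55)]; r=cv2.minAreaRect(S[:,:2].astype(np.float32))
    print(n,"stop",len(S),np.round(r[0],1),np.round(r[1],1),r[2])
    S2=at_z(n,uv[m&(P[:,2]>40)],48); bx=cv2.boxPoints(cv2.minAreaRect(S2[:,:2].astype(np.float32))); print(np.round(bx))
    q=(d>0)&(P[:,2]>150)&(P[:,2]<215)&(np.hypot(P[:,0]-400,P[:,1]+290)<140)&~((np.hypot(P[:,0]-430,P[:,1]+160)<85))
    e=np.array([.228,.974]);f=np.array([.974,-.228]); B=np.c_[(P[q,:2]-[430,-159])@e,(P[q,:2]-[430,-159])@f]
    k=(abs(B[:,1])<70); print("near points in corridor",k.sum(), np.round(B[k].max(0)) if k.any() else'')
    k=(B[:,0]>-140); print("near",k.sum(), np.round([abs(B[k,1]).min()]) if k.any() else'')
    for t in("jar","screwdriver"):
        c=vision.cut_out(n,t)
        if c:
            m=c[0]["mask"].ravel(); B=(at_z(n,uv[m],20 if t!="jar" else 87)[:,:2]-[430,-159]); print(t,"along",np.round([(B@e).min(),(B@e).max()]),"lat",np.round([(B@f).min(),(B@f).max()]))
E
```

```text
top stop 669 [575.7 174.9] [ 25.4 298.2] 70.8542709350586
[[430. 210.]
 [712. 112.]
 [721. 138.]
 [439. 236.]]
near points in corridor 306 [-191.  -13.]
near 0 
jar along [ 96. 145.] lat [157. 221.]
screwdriver along [227. 418.] lat [202. 245.]
side stop 1001 [571.4 174.7] [ 26.8 299.1] 71.31290435791016
[[425. 211.]
 [709. 115.]
 [718. 141.]
 [434. 237.]]
near points in corridor 290 [-192.   61.]
near 0 
jar along [ 96. 184.] lat [129. 220.]
screwdriver along [220. 413.] lat [198. 242.]
```

Run:
```python
from h import *
s=env.get_state();p=s["eef_pos"];print(p,s["eef_rot"])
for r in plan(p,s["eef_rot"][2],[412,-242,235],1.344,25,0): print(r)
```

```text
[ 195.30994577 -698.17697004  231.30984278] [-3.14156782e+00  4.13994423e-05  2.72788595e-01]
[0, 0.53, -0.61, -0.01, -0.41]
[0, 0.56, -0.59, -0.01, -0.41]
[0, 0.58, -0.56, -0.01, -0.41]
[0, 0.6, -0.54, -0.01, -0.41]
[0, 0.63, -0.51, -0.01, -0.41]
[0, 0.65, -0.48, -0.01, -0.41]
[0, 0.67, -0.45, -0.01, -0.41]
[0, 0.69, -0.43, -0.01, -0.41]
[0, 0.7, -0.4, -0.01, -0.41]
[0, 0.72, -0.37, -0.01, -0.41]
[0, 0.74, -0.33, -0.01, -0.41]
[0, 0.75, -0.3, -0.01, -0.41]
[0, 0.76, -0.27, -0.01, -0.41]
[0, 0.77, -0.24, -0.01, -0.41]
[0, 0.78, -0.2, -0.01, -0.41]
[0, 0.79, -0.17, -0.01, -0.41]
[0, 0.8, -0.14, -0.01, -0.41]
[0, 0.8, -0.1, -0.01, -0.41]
[0, 0.81, -0.07, -0.01, -0.41]
[0, 0.81, -0.03, -0.01, -0.41]
[0, 0.81, 0.0, -0.01, -0.41]
[0, 0.81, 0.04, -0.01, -0.41]
[0, 0.8, 0.07, -0.01, -0.41]
[0, 0.8, 0.11, -0.01, -0.41]
[0, 0.8, 0.14, -0.01, -0.41]
```

>>> apply_moves:
  series:
    - [0,0.53,-0.61,-0.05,-0.41]
    - [0,0.56,-0.59,-0.05,-0.41]
    - [0,0.58,-0.56,-0.05,-0.41]
    - [0,0.6,-0.54,-0.05,-0.41]
    - [0,0.63,-0.51,-0.05,-0.41]

```text
clock: 1.72
eef_pos: [238.9, -606.0, 237.7]
eef_rot: [3.141, 0.0, 0.489]
wrist_force: [0.4, 0.0, 0.4]
opening: 0.503
finger_force: 0.0
```

>>> apply_moves:
  series:
    - [0,0.65,-0.48,-0.05,-0.41]
    - [0,0.67,-0.45,-0.05,-0.41]
    - [0,0.69,-0.43,-0.05,-0.41]
    - [0,0.7,-0.4,-0.05,-0.41]
    - [0,0.72,-0.37,-0.05,-0.41]

```text
clock: 2.13
eef_pos: [282.2, -514.5, 244.1]
eef_rot: [3.141, 0.0, 0.704]
wrist_force: [0.2, 0.3, -0.8]
opening: 0.498
finger_force: 0.0
```

>>> apply_moves:
  series:
    - [0,0.74,-0.33,0,-0.41]
    - [0,0.75,-0.3,0,-0.41]
    - [0,0.76,-0.27,0,-0.41]
    - [0,0.77,-0.24,0,-0.41]
    - [0,0.78,-0.2,0,-0.41]

```text
clock: 2.55
eef_pos: [325.9, -422.5, 243.7]
eef_rot: [-3.141, 0.0, 0.921]
wrist_force: [0.5, 0.5, -0.9]
opening: 0.5
finger_force: 0.0
```

>>> apply_moves:
  series:
    - [0,0.79,-0.17,0,-0.41]
    - [0,0.8,-0.14,0,-0.41]
    - [0,0.8,-0.1,0,-0.41]
    - [0,0.81,-0.07,0,-0.41]
    - [0,0.81,-0.03,0,-0.41]

```text
clock: 2.97
eef_pos: [369.3, -330.9, 243.8]
eef_rot: [3.142, 0.0, 1.136]
wrist_force: [0.5, 0.1, 0.3]
opening: 0.498
finger_force: 0.0
```

>>> apply_moves:
  series:
    - [0,0.81,0,0,-0.41]
    - [0,0.81,0.04,0,-0.41]
    - [0,0.8,0.07,0,-0.41]
    - [0,0.8,0.11,0,-0.41]
    - [0,0.8,0.14,0,-0.41]

```text
clock: 3.38
eef_pos: [412.4, -239.5, 243.8]
eef_rot: [3.141, 0.0, 1.351]
wrist_force: [1.3, -0.2, 0.5]
opening: 0.5
finger_force: 0.0
```

>>> apply_moves:
  series:
    - [0,0,0,0.7,0]
    - [0,0,0,0.7,0]
    - [0,0,0,0.7,0]
    - [0,0,0,0.7,0]
    - [0,0,0,0,0]

```text
clock: 3.8
eef_pos: [410.1, -239.4, 171.3]
eef_rot: [-3.136, -0.002, 1.349]
wrist_force: [0.5, 0.7, -0.3]
opening: 0.504
finger_force: 0.0
```

>>> apply_moves:
  series:
    - [0,0.25,0,0,0]
    - [0,0.25,0,0,0]
    - [0,0.2,0,0,0]
    - [0,0.2,0,0,0]
    - [0,0.2,0,0,0]

```text
clock: 4.22
eef_pos: [418.7, -214.6, 174.8]
eef_rot: [3.139, 0.001, 1.346]
wrist_force: [-0.3, -2.0, 2.3]
opening: 0.502
finger_force: 1.1
```

>>> apply_moves:
  series:
    - [0,0.4,0,-0.22,0]
    - [0,0.4,0,-0.2,0]
    - [0,0.4,0,-0.18,0]
    - [0,0.4,0,-0.16,0]
    - [0,0.4,0,-0.12,0]

```text
clock: 4.63
eef_pos: [429.3, -164.4, 196.5]
eef_rot: [3.141, -0.0, 1.347]
wrist_force: [1.0, 0.1, -1.1]
opening: 0.5
finger_force: 0.1
```

Run:
```python
from h import *
im,d=vision.snapshot("side"); cv2.imwrite("pics/s2.png",cv2.resize(im[90:330,180:480],None,fx=2.5,fy=2.5)); print(env.get_state()["wrist_force"])
```

```text
[0.49784631 1.79891586 0.6011673 ]
```

View pics/s2.png

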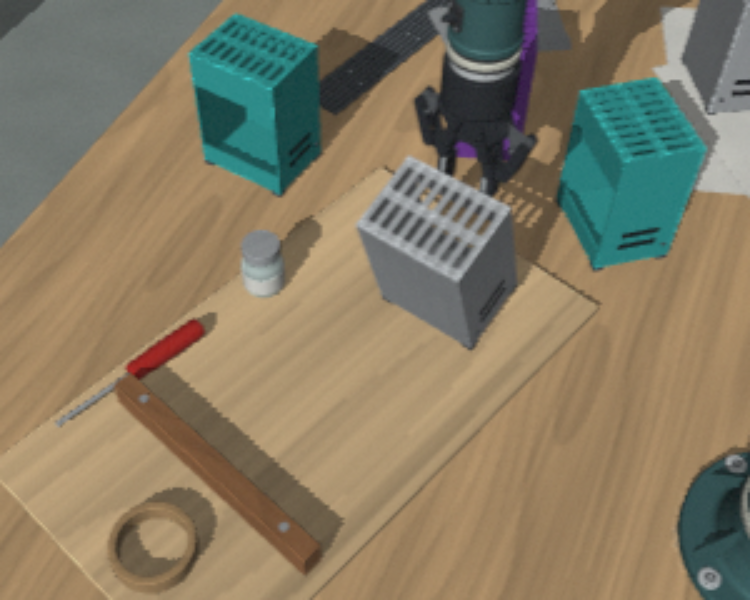

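The box is tipped about 0.3 rad onto its back edge, with the fingers on the band. I'll continue.

>>> apply_moves:
  series:
    - [0,0.4,0,-0.1,0]
    - [0,0.4,0,-0.08,0]
    - [0,0.4,0,-0.06,0]
    - [0,0.4,0,-0.03,0]
    - [0,0.4,0,0,0]

```text
clock: 5.1
eef_pos: [440.4, -115.9, 202.6]
eef_rot: [3.142, -0.0, 1.346]
wrist_force: [0.2, 0.1, -0.5]
opening: 0.497
finger_force: 0.0
```

>>> apply_moves:
  series:
    - [0,0.4,0,0,0]
    - [0,0.4,0,0,0]
    - [0,0.4,0,-0.1,0]
    - [0,0,0,-0.2,0]
    - [0,0,0,-0.2,0]

```text
clock: 5.52
eef_pos: [446.9, -87.2, 215.3]
eef_rot: [-3.141, 0.0, 1.348]
wrist_force: [0.2, -0.5, 0.2]
opening: 0.501
finger_force: 0.0
```

```bash
cat > look.py <<'E'
from h import *
import sys
e=np.array([.324,.946]);y=np.array([-.946,.324]);F=np.array([569.5,163])
vv,uu=np.mgrid[0:400,0:640]; uv=np.c_[uu.ravel(),vv.ravel()]
s=env.get_state(); print(s["clock"],np.round(s["eef_pos"],1),np.round(s["wrist_force"],1))
for n in("top","side"):
    im,d=vision.snapshot(n); d=d.ravel(); P=at_depth(n,uv,d); cv2.imwrite(f"pics/{sys.argv[1]}_{n}.png",im)
    B=np.c_[(P[:,:2]-F)@e,(P[:,:2]-F)@y]
    best=[c["mask"].ravel() for c in vision.cut_out(n,"firebox")]
    for m in best:
        k=m&(d>0)&(abs(B[:,1])<130)&(B[:,0]>-390)&(B[:,0]<30)&(P[:,2]>98)&(P[:,2]<125)
        if k.sum()<150: continue
        r=cv2.minAreaRect(P[k,:2].astype(np.float32)); c=np.array(r[0])-F
        print(n,k.sum(),"ctr",np.round(r[0],1),"in stop",np.round([c@e,c@y],1),np.round(r[1],1),round(r[2],2),"z",np.round(np.percentile(P[k,2],[5,50,95])),"x",np.round(np.percentile(B[k,0],[1,99])))
E
python3 look.py t1
```

```text
5.5167 [446.9 -87.2 215.3] [ 0.2 -0.5  0.2]
top 792 ctr [472.    9.9] in stop [-176.4   42.6] [158.1 130.5] 77.07 z [107. 112. 117.] x [-244.  -96.]
side 1560 ctr [465.3  -7.2] in stop [-194.7   43.5] [192.8 132.8] 77.03 z [103. 112. 115.] x [-285.  -96.]
```

>>> apply_moves:
  series:
    - [-0.3,-0.65,0,0,0]
    - [-0.3,-0.65,0,0,0]
    - [-0.3,-0.6,0,0,0]
    - [-0.3,0,0,0,0.5]
    - [-0.3,0,0,0,0.52]

```text
clock: 6.13
eef_pos: [435.5, -136.0, 214.8]
eef_rot: [-3.141, 0.001, 1.233]
wrist_force: [1.0, 0.3, -0.0]
opening: 0.646
finger_force: 0.0
```

>>> apply_moves:
  series:
    - [-0.3,0,0,0.8,0]
    - [-0.3,0,0,0.8,0]
    - [-0.3,0,0,0.8,0]
    - [-0.3,0,0,0.8,0]
    - [-0.3,0,0,0,0]

```text
clock: 6.55
eef_pos: [433.7, -134.3, 132.3]
eef_rot: [-3.135, 0.001, 1.238]
wrist_force: [-0.6, 0.7, 0.7]
opening: 0.652
finger_force: 0.0
```

```bash
python3 look.py t2
```

```text
6.55 [ 433.7 -134.3  132.3] [-0.6  0.7  0.7]
top 1246 ctr [468.7  -4.7] in stop [-191.3   41. ] [189.2 130.6] 76.87 z [107. 113. 117.] x [-284.  -96.]
side 1597 ctr [465.1  -7.1] in stop [-194.8   43.6] [193.  131.9] 77.12 z [102. 112. 115.] x [-289.  -96.]
```

View pics/t2_side.png

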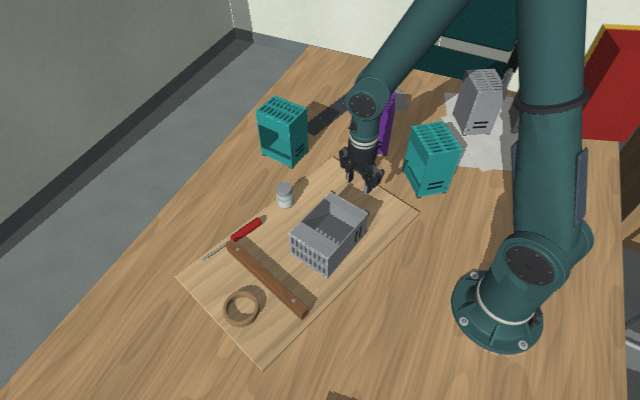

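The box lies open front up, around pixel (330,235), and the fingers are just behind its base at about (365,185). I'll lower them and push.

>>> apply_moves:
  series:
    - [-0.3,0,0,0.7,0]
    - [-0.3,0,0,0.7,0]
    - [-0.3,0,0,0.7,0]
    - [-0.3,0,0,0.6,0]
    - [-0.3,0,0,0,0]

```text
clock: 7.17
eef_pos: [436.0, -134.1, 66.8]
eef_rot: [-3.14, 0.0, 1.239]
wrist_force: [-0.9, 0.6, -0.0]
opening: 0.651
finger_force: 0.0
```

>>> apply_moves:
  series:
    - [-0.3,0.3,0,0,0]
    - [-0.3,0.3,0,0,0]
    - [-0.3,0.3,0,0,0]
    - [-0.3,0.2,0,0,0]
    - [-0.3,0.2,0,0,0]

```text
clock: 7.58
eef_pos: [446.7, -103.9, 68.6]
eef_rot: [-3.142, 0.002, 1.24]
wrist_force: [-3.2, -7.8, 8.5]
opening: 0.649
finger_force: 2.5
```

>>> apply_moves:
  series:
    - [-0.3,0.25,0,0,0]
    - [-0.3,0.25,0,0,0]
    - [-0.3,0.25,0,0,0]
    - [-0.3,0.25,0,0,0]
    - [-0.3,0.25,0,0,0]

```text
clock: 8.0
eef_pos: [454.7, -76.2, 68.5]
eef_rot: [-3.139, 0.005, 1.238]
wrist_force: [-3.4, -7.7, 9.3]
opening: 0.646
finger_force: 3.8
```

```bash
python3 look.py t3
```

```text
8.0 [454.7 -76.2  68.5] [-3.4 -7.7  9.3]
top 794 ctr [491.6  52.5] in stop [-129.7   37.9] [127.7 130.6] 73.25 z [107. 112. 117.] x [-180.  -66.]
side 1653 ctr [479.3  22.9] in stop [-161.8   40. ] [191.9 132. ] 72.88 z [102. 112. 115.] x [-253.  -66.]
```

>>> apply_moves:
  series:
    - [-0.3,0.25,0,0,0]
    - [-0.3,0.25,0,0,0]
    - [-0.3,0.25,0,0,0]
    - [-0.3,0.25,0,0,0]
    - [-0.3,0.25,0,0,0]

```text
clock: 8.62
eef_pos: [465.7, -46.5, 68.5]
eef_rot: [-3.14, 0.004, 1.237]
wrist_force: [-2.6, -6.0, 8.7]
opening: 0.648
finger_force: 1.4
```

>>> apply_moves:
  series:
    - [-0.3,0.2,0,0,0]
    - [-0.3,0.2,0,0,0]
    - [-0.3,0.2,0,0,0]
    - [-0.3,0.2,0,0,0]
    - [-0.3,0.1,0,0,0]

```text
clock: 9.03
eef_pos: [473.5, -24.7, 68.5]
eef_rot: [-3.141, 0.004, 1.238]
wrist_force: [-2.1, -6.7, 7.5]
opening: 0.649
finger_force: 1.3
```

```bash
python3 look.py t4
```

```text
9.0333 [473.5 -24.7  68.5] [-2.1 -6.7  7.5]
top 724 ctr [517.9 117.7] in stop [-59.5  34.1] [ 96.5 131.4] 72.38 z [107. 112. 117.] x [-99. -13.]
side 1744 ctr [499.9  71.3] in stop [-109.3   36.1] [191.4 133.2] 71.59 z [102. 112. 115.] x [-199.  -14.]
```

>>> apply_moves:
  series:
    - [-0.3,0.12,0,0,0]
    - [-0.3,0.12,0,0,0]
    - [-0.3,0.12,0,0,0]
    - [-0.3,0,0,0,0]
    - [-0.3,0,0,0,0]

```text
clock: 9.65
eef_pos: [476.4, -16.1, 68.5]
eef_rot: [-3.141, 0.003, 1.238]
wrist_force: [-1.5, -3.6, 8.5]
opening: 0.648
finger_force: 0.6
```

>>> apply_moves:
  series:
    - [-0.3,0.08,0,0,0]
    - [-0.3,0.08,0,0,0]
    - [-0.3,0,0,0,0]
    - [-0.3,0,0,0,0]
    - [-0.3,0,0,0,0]

```text
clock: 10.07
eef_pos: [477.6, -12.7, 68.5]
eef_rot: [-3.141, 0.004, 1.237]
wrist_force: [-1.7, -5.5, 7.3]
opening: 0.646
finger_force: 0.8
```

```bash
python3 look.py t5
```

```text
10.0667 [477.6 -12.7  68.5] [-1.7 -5.5  7.3]
top 724 ctr [522.4 132.3] in stop [-44.3  34.6] [ 94.  129.7] 70.74 z [107. 113. 117.] x [-80.  -0.]
side 1787 ctr [504.   83.4] in stop [-96.5  36.2] [191.6 132.9] 71.64 z [102. 112. 115.] x [-188.   -2.]
```

>>> apply_moves:
  series:
    - [-0.3,0.06,0,0,0]
    - [-0.3,0.06,0,0,0]
    - [-0.3,0,0,0,0]
    - [-0.3,0,0,0,0]

```text
clock: 10.6
eef_pos: [477.6, -11.9, 68.5]
eef_rot: [-3.139, 0.007, 1.236]
wrist_force: [-4.3, -8.8, 9.1]
opening: 0.649
finger_force: 2.5
```

>>> apply_moves:
  series:
    - [-0.3,0.06,0,0,0]
    - [-0.3,0.06,0,0,0]
    - [-0.3,0,0,0,0]
    - [-0.3,0,0,0,0]

```text
clock: 10.93
eef_pos: [476.9, -11.6, 68.4]
eef_rot: [-3.137, 0.011, 1.234]
wrist_force: [-5.5, -14.3, 12.3]
opening: 0.649
finger_force: 3.4
```

The tool has stalled and the force is rising, so the top is seated. One more small press, then I'll back off and check.

>>> apply_moves:
  series:
    - [-0.3,0.06,0,0,0]
    - [-0.3,0.06,0,0,0]
    - [-0.3,0,0,0,0]
    - [-0.3,0,0,0,0]

```text
clock: 11.27
eef_pos: [476.1, -11.1, 68.4]
eef_rot: [-3.135, 0.014, 1.231]
wrist_force: [-6.2, -18.8, 15.1]
opening: 0.647
finger_force: 3.8
```

>>> apply_moves:
  series:
    - [-0.3,-0.15,0,0,0]
    - [-0.3,-0.25,0,0,0]
    - [-0.3,-0.5,0,0,0]
    - [-0.3,-0.7,0,0,0]
    - [-0.3,-0.4,0,0,0]

```text
clock: 11.68
eef_pos: [465.0, -50.3, 67.9]
eef_rot: [3.141, 0.0, 1.239]
wrist_force: [0.0, 0.3, 0.7]
opening: 0.654
finger_force: 0.0
```

>>> apply_moves:
  series:
    - [-0.3,0,0,-0.8,0]
    - [-0.3,0,0,-0.8,0]
    - [-0.3,0,0,-0.8,0]
    - [-0.3,0,0,-0.8,0]
    - [-0.3,0,0,0,0]

```text
clock: 12.1
eef_pos: [467.9, -49.1, 150.8]
eef_rot: [3.135, -0.002, 1.24]
wrist_force: [-0.1, -0.0, 0.2]
opening: 0.651
finger_force: 0.0
```

```bash
python3 look.py t6; python3 -c "
import cv2;a=cv2.imread('pics/t6_top.png')[115:300,170:420];cv2.imwrite('pics/t6c.png',cv2.resize(a,None,fx=3,fy=3,interpolation=2))"
```

```text
12.1 [467.9 -49.1 150.8] [-0.1 -0.   0.2]
top 1096 ctr [507.1  86.5] in stop [-92.6  34.2] [190.9 131.3] 71.49 z [106. 112. 117.] x [-183.    1.]
```

View pics/t6c.png

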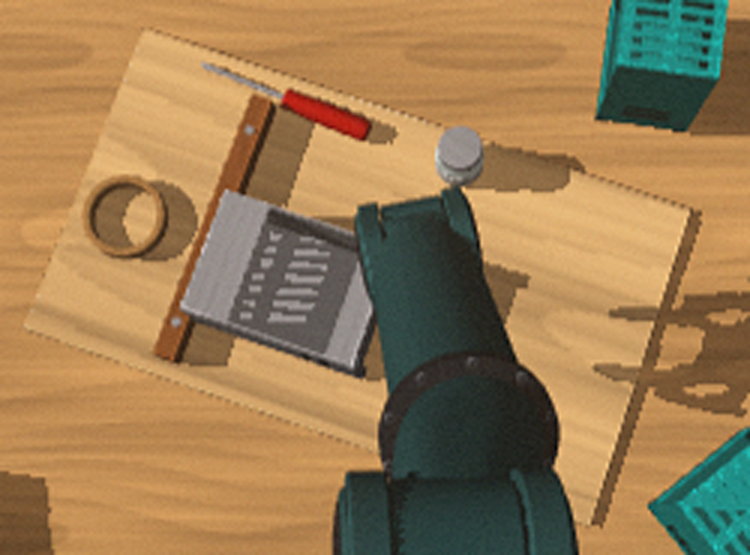

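The box's top edge lies flush and parallel against the stop, from about (225,190) to (180,310) in the crop. It is off-centre by 34 mm, which is within the limit. The jar, tape and screwdriver haven't moved and the gripper is clear, so I'm handing in.

```bash
python3 -c "
from h import *
print(env.job_done())"
```

```text
the job is handed in; nothing more can be done
None
```

The job is handed in at about 12 s of the 64 s allowed: the firebox lies on its back, open front up, with its slotted top square against the stop (within about 2 mm by camera), and the jar, tape roll and screwdriver were not disturbed; the hand-in returned no verdict.

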